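Rock a graphite plug free of its stiff holding jaws

TASK

The graphite forming plug standing in the holding fixture is stuck: its round foot is trapped under two stiff sliding jaws. Take it by its wooden handle and rock it over to one side and then the other, until you feel each jaw come up against its stop, then lift it straight out and finish while still holding it upright over its seat, a couple of centimetres clear above the jaws. Let the plug do the pushing: do not push the jaws with the gripper, and leave the other things on the board where they are.

Things in the scene. Friction and masses are not known exactly. Their poses are not given: they have to be found in the camera images.
- plug_center (a point): Centre (half-way up) of the plug to be freed: an upright dark-grey graphite stem, 20 mm (x) by 16 mm (y), with a wooden handle above and a round foot below; 124 mm tall in all, 85 to 170 g. Axes: z up along the plug, x along its foot, y the side-to-side direction in which it rocks, towards the jaws.
- plug_handle (a point): Middle of the plug's square wooden handle, 22 x 22 mm and 54 mm long, 35 mm above the plug's centre; axes as the plug's. 83 mm above the axis about which the plug rocks.
- plug_foot (a point): Centre of the plug's graphite foot, a horizontal cylinder 28 mm in diameter and 30 mm long along x, 48 mm below the plug's centre. The foot lies in a close trough and turns in it: the plug rocks about the foot's axis (its x axis).
- seat (a point): Centre of the trough in the fixture on the plywood board (220 x 360 x 15 mm, fixed), on the axis about which the plug rocks: 37 mm above the table, 14 mm above the trough's floor. x along the trough, y towards the left jaw, z up. The jaws' flat tops are 30 mm above this point; trough walls and ends reach 4 mm above it, steel stops 16 mm.
- jaw_left (a joint): How far the aluminium jaw on the seat's +y side is pushed out, in m: 0 closed on the stem, 0.010 at its stop; starts at 0 to 0.0015. About 22 N at the jaw (some 8 N sideways at the handle) slides it; it stays where left. Tilting the plug about 20 degrees takes it to its stop, where the force rises sharply. The foot is free once both jaws are out 6 mm; no fair straight pull frees it before.
- jaw_right (a joint): The same for the equal jaw on the seat's -y side.
- jaw_left_lip (a point): Top edge of the left jaw's lip where it faces the stem, mid-way along the 40 mm (x) of the jaw; 8.5 mm from the seat's centre when closed. The lip is 18.5 mm thick and overhangs the foot.
- jaw_right_lip (a point): The same for the right jaw.
- ring_center (a point): Centre of a loose brass ring lying on the board, 68 mm across, 22 mm high. To be left alone.
- jar_center (a point): Centre of a small loose glass jar on the board, 42 mm in diameter, 45 mm high. To be left alone.
- paddle_center (a point): Point in a loose graphite paddle with a wooden handle lying on the board, about 145 mm long, 12 mm thick. To be left alone.
- tweezers_center (a point): Centre of loose steel tweezers lying on the board, 115 mm long, 6 mm thick. To be left alone.
There are look-alikes about, which are no part of the job. Leave any turquoise or yellow look-alike of the part that bears plug_center alone.

How it is judged (in metres and radians):
On the way, in this order (a step that is already met when the one before it is completed fails the run):
1. plug rocked over to one side, that jaw at its stop (angle between plug_center's own z axis and vertical above 0.2 rad and value of joint any of jaw_left, jaw_right above 0.008 m), for 0.1 s.
2. plug rocked over to the other side, both jaws now at their stops (angle between plug_center's own z axis and vertical above 0.2 rad and value of joint each of jaw_left, jaw_right above 0.008 m), for 0.1 s.
At the end, for the whole second after the job is handed in: Both jaws stand at their stops (pushed out more than 8 of 10 mm); the plug is held still in the fingers, upright within 15 degrees, its centre within 40 mm of the seat's axis seen from above, its foot's underside 6 to 60 mm above the jaws' tops, touching nothing of the fixture (value of joint each of jaw_left, jaw_right above 0.008 m and z of plug_center in the frame of seat between 0.098 and 0.152 m and horizontal distance between plug_center and seat below 0.04 m and angle between plug_center's own z axis and vertical below 0.26 rad and contact force between plug and the fingers above 3 N and contact force between plug and board below 0.3 N and linear speed of plug below 0.03 m/s); the arm keeps its last pose, push and grip.
It fails at once if the gripper pushed a jaw (contact force between any of the arm, the fingers and jaw_left above 3 N or contact force between any of the arm, the fingers and jaw_right above 3 N).
It fails at once if another thing on the board was disturbed (distance of any of ring_center, jar_center, paddle_center, tweezers_center from where it was at the start of the episode above 0.02 m).
It also fails if it takes over 48 s, if anything falls off the work surface, if the arm or the gripper's body presses on something with over 40 N, if the wrist force passes 120 N, or if a joint passes its speed limit or range.

ROBOT

A 6-joint arm with a two-finger parallel gripper is mounted at the origin on the work surface. World frame = base frame: x ahead of the robot, y to its left, z up, the work surface at z = 0. Lengths are in mm, angles in rad, forces in N, time in s.
With the tool pointing down it reaches from about 275 to 1000 mm from the base axis. Payload 8.4 kg.
Tool frame: the origin (TCP) lies midway between the tips of the shut fingers; the grasp point (between the pads) lies 19 mm behind it; z points along the fingers, y is the direction in which the jaws open and shut (so a half turn about z gives the same grasp; the last joint's range is limited). The gripper opens to 85 mm and grips with 20 to 120 N. Pads are 22 mm wide; open, the fingers measure 114 mm over their backs; the gripper's body (76 mm by 85 mm) begins 54 mm behind the grasp point. The pads swing forward as they close: fully open they stand 13 mm farther back than shut.
Start: joints at [-1.193, 0.353, 1.633, -0, 1.155, -0.002], TCP at [231.708, -580.465, 231.281] pointing down, gripper open.
Joint ranges: [-2.63, 2.63], [-0.92, 2.1], [0.06, 2.66], [-1.3, 4.44], [0, 2.69], [-3.02, 3.02]. Speed limits (rad/s): [2.22, 2.22, 2.79, 3.14, 3.14, 3.14].

INTERFACE

Orientations are given as [roll, pitch, yaw] about the fixed x, y, z axes, in that order (R = Rz(yaw) Ry(pitch) Rx(roll)).
In Python, from rig import r gives the robot as it stands. The module is installed in compiled form; this text tells all that it offers.
- The arm moves only by the tool drive_tool, never from a script. Its argument "moves" is a list of rows, each a list of 3 entries, a list of its own where there are three numbers: the closure, from 0 (fully open) to 1 (shut), then the shift along the tool's x, y, z in cm, then the turn about the tool's z in degrees. In form: [[claw, [dx, dy, dz], roll], ...]. A call has 1 to 12 rows; each row is the pose to reach, as a shift and turn from the pose measured when the call began, along the tool's axes at that moment; what a row does not reach only later rows make up. A row lasts 1/8 s, in which the tool goes at most 62.5 mm and 10.7 degrees, less where a joint would pass 70% of its speed; a pose out of reach is approached as far as the arm can. A call with a gripper value outside its range is refused whole. The fingers move at their own pace and stop on an object; "grip_force" is the grip in N (left out, the last holds). Time passes only in rows, so rows that repeat a pose let the fingers close. It gives the time, the measured TCP pose, the force and the opening at its end, in the units of the state.
- r.sense(): the state, without advancing time (a new reading comes with each control period).
- r.grab_frame(name): name is "scene" or "top"; returns a dict with "color" (480x640x3 uint8, red, green, blue), "fx", "fy", "cx", "cy" (pixels), "pose" (4x4, takes a point from camera to world coordinates). Camera axes: x right, y up, looking along -z (the intrinsics and any distortion apply to the point x, -y, -z); pixel columns grow to the right and rows downward; lengths in mm; the calibration is good to about 2 mm. A picture is of the moment at which its call begins. There is no depth.
- r.sign_off(): hands the job in, once; it reports no verdict.
Trained networks look in the newest picture that a camera, given by its name, has taken for a name from the list of things; names that differ only in an ending like _2 or _b are one class to them, and where a whole thing is asked for, a point or a joint stands for the part that bears it (a point fixed in the world has none). Each returns a list of dicts, best first, with "score" (0 to 1); they miss things now and then, are a little off and sometimes report something else, mostly with a low value. They report only what shows in the picture. A call takes as long as a camera call. They do not tell look-alikes from the thing itself.
- r.outline_of(thing, camera): "mask" (480x640 bool, what is visible of it) and "at" ([column, row] in pixels, amid what is visible of it).
- r.spot_point(thing, camera): "at" ([column, row] in pixels: a listed point, or the origin of a listed thing).
The state is a dict: "clock": time; "qpos": joint angles; "qvel": joint speeds; "joint_efforts": joint torques, N m; "eef_pos": TCP position; "tcp_rot": TCP orientation; "contact_force": force on the tool from outside, world axes, zero at the start; "wrist_torque": the same for the moment, N m; "opening": opening from 0.0 (shut) to 1.0 (fully open).
Only numpy, scipy, OpenCV 4.12 (cv2) and the standard library are available. Lean on these libraries where they do the work, as an engineer would, in place of code of your own. Each camera call takes 0.05 s, during which the arm holds its last target.

## Working session

There is one attempt and no reset: what is moved stays moved. The work goes in short steps, Python scripts to look and compute and a tool call to move; the robot and the scene stay as the last step left them, time stands still between calls to the robot, and variables do not carry over. Pictures are saved under pics/ and viewed, and the job is handed in when it is done.

Besides the shell and the picture viewer there is one more tool, called as name(argument=value, ...) on one line, values as JSON. drive_tool: Moves the arm, as the interface text tells. Its arguments: {"type":"object","properties":{"moves":{"type":"array"},"grip_force":{"type":"number"}},"required":["moves"]}

```bash
mkdir -p pics; cat > h.py <<'E'
from rig import r
import numpy as np, cv2
def save(n,f): cv2.imwrite('pics/'+n+'.png',cv2.cvtColor(f['color'],cv2.COLOR_RGB2BGR))
E
python3 - <<'E'
from h import *
s=r.sense(); print({k:np.round(v,3) for k,v in s.items()})
for c in ['scene','top']:
    f=r.grab_frame(c); save(c+'0',f); print(c,[f[k] for k in('fx','fy','cx','cy')],list(f.keys())); print(np.round(f['pose'],3))
    for t in ['plug_center','plug_handle','plug_foot','seat','jaw_left_lip','jaw_right_lip','ring_center','jar_center','paddle_center','tweezers_center']:
        print(t,[(np.round(d['at']).tolist(),round(d['score'],2)) for d in r.spot_point(t,c)])
E
```

```text
{'clock': np.float64(0.0), 'qpos': array([-1.193,  0.354,  1.634, -0.   ,  1.155, -0.002]), 'qvel': array([ 0.001, -0.002,  0.002, -0.001, -0.001, -0.   ]), 'joint_efforts': array([ 0.0000e+00, -6.0525e+01, -3.4207e+01,  0.0000e+00,  9.0000e-03,
        0.0000e+00]), 'eef_pos': array([ 231.535, -580.006,  230.561]), 'tcp_rot': array([-3.14, -0.  ,  0.38]), 'contact_force': array([-0.058,  0.019,  0.798]), 'wrist_torque': array([0.013, 0.01 , 0.004]), 'opening': np.float64(0.998)}
scene [523.6675818238574, 523.6675818238574, 304.90995095408897, 243.08172943051554] ['color', 'fx', 'fy', 'cx', 'cy', 'pose']
[[-4.310000e-01 -6.420000e-01  6.350000e-01  1.114134e+03]
 [ 9.020000e-01 -3.010000e-01  3.080000e-01  3.126970e+02]
 [-7.000000e-03  7.060000e-01  7.090000e-01  7.209740e+02]
 [ 0.000000e+00  0.000000e+00  0.000000e+00  1.000000e+00]]
plug_center [([237.0, 208.0], 0.93), ([173.0, 301.0], 0.7), ([367.0, 263.0], 0.63)]
plug_handle [([174.0, 281.0], 0.87), ([368.0, 250.0], 0.79), ([235.0, 192.0], 0.77)]
plug_foot [([182.0, 316.0], 0.88), ([364.0, 281.0], 0.67), ([240.0, 227.0], 0.66)]
[... 395 characters left out ...]
000e-01  4.07290e+02]
 [-1.00000e+00  1.10000e-02 -1.60000e-02  4.31480e+01]
 [-1.40000e-02  1.97000e-01  9.80000e-01  9.22588e+02]
 [ 0.00000e+00  0.00000e+00  0.00000e+00  1.00000e+00]]
plug_center [([448.0, 288.0], 0.94), ([429.0, 149.0], 0.78), ([263.0, 280.0], 0.77)]
plug_handle [([452.0, 282.0], 0.89), ([259.0, 276.0], 0.59), ([432.0, 141.0], 0.58)]
plug_foot [([270.0, 286.0], 0.82), ([426.0, 161.0], 0.71), ([440.0, 288.0], 0.6)]
seat [([438.0, 290.0], 0.87), ([438.0, 291.0], 0.57)]
jaw_left_lip [([437.0, 284.0], 0.91)]
jaw_right_lip [([451.0, 285.0], 0.79)]
ring_center []
jar_center [([370.0, 223.0], 0.6)]
paddle_center [([525.0, 315.0], 0.87)]
tweezers_center [([465.0, 346.0], 0.89)]
```

```bash
python3 - <<'E'
import cv2
a=cv2.imread('pics/scene0.png');b=cv2.imread('pics/top0.png')
cv2.imwrite('pics/c1.png',cv2.resize(a[140:340,120:420],None,fx=2.6,fy=2.6,interpolation=3))
cv2.imwrite('pics/c2.png',cv2.resize(b[200:390,340:590],None,fx=3,fy=3,interpolation=3))
E
```

```text
(no output)
```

View pics/scene0.png

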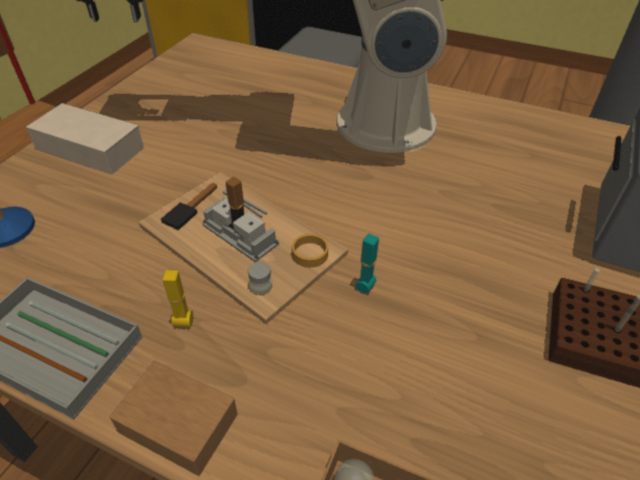

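View pics/top0.png

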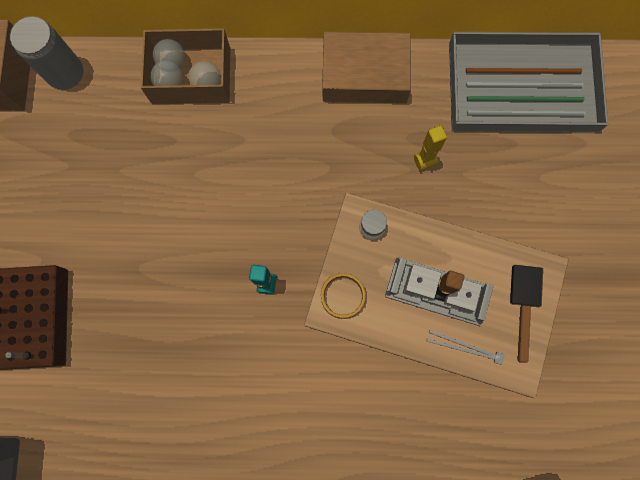

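View pics/c1.png

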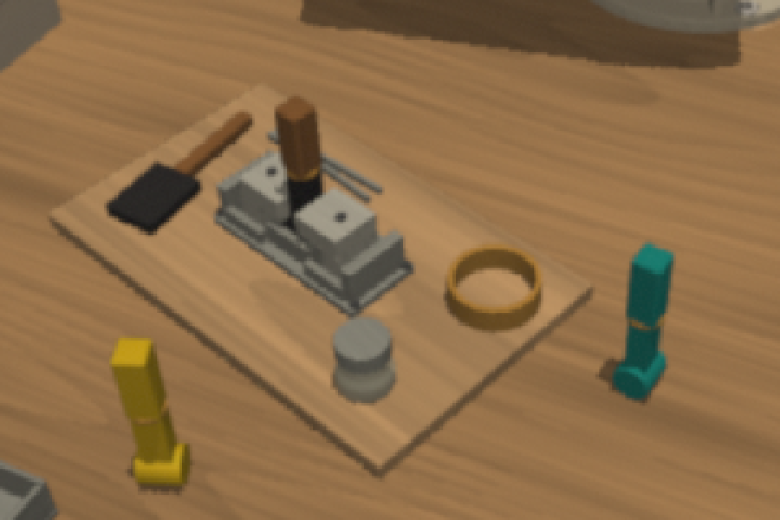

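View pics/c2.png

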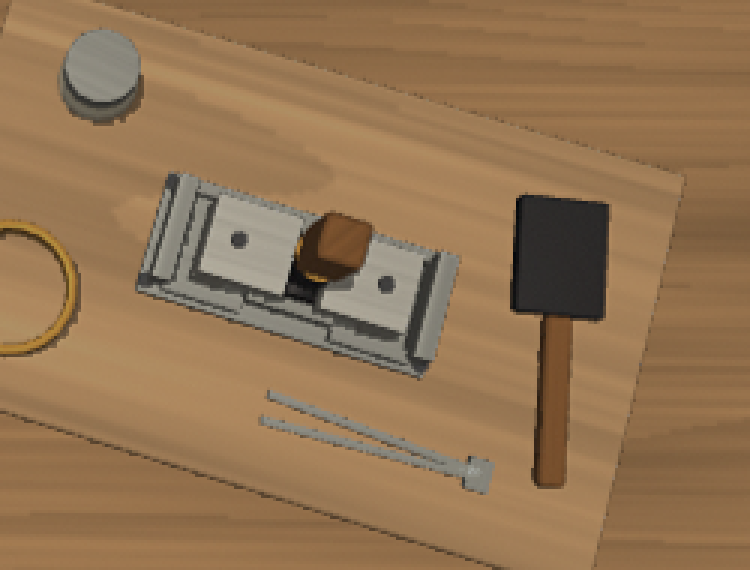

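The real plug is the one with the wooden handle and dark stem in the fixture: scene (235,192), top (452,282). The yellow one, scene (174,281), and the turquoise one, scene (368,250), are look-alikes, and both crops confirm this. Next I'll triangulate.

```bash
cat >> h.py <<'E'
def ray(f,uv):
    x=(uv[0]-f['cx'])/f['fx'];y=(uv[1]-f['cy'])/f['fy']
    d=f['pose'][:3,:3]@np.array([x,-y,-1.]); return f['pose'][:3,3],d/np.linalg.norm(d)
def tri(A):
    M=0;b=0
    for o,d in A:
        P=np.eye(3)-np.outer(d,d);M=M+P;b=b+P@o
    p=np.linalg.solve(M,b); return p,[round(float(np.linalg.norm((np.eye(3)-np.outer(d,d))@(p-o))),1) for o,d in A]
def atz(f,uv,z):
    o,d=ray(f,uv); return o+d*(z-o[2])/d[2]
def proj(f,p):
    q=f['pose'][:3,:3].T@(np.asarray(p)-f['pose'][:3,3]); return np.array([f['cx']+f['fx']*q[0]/-q[2],f['cy']-f['fy']*q[1]/-q[2]])
E
python3 - <<'E'
from h import *
fs=r.grab_frame('scene');ft=r.grab_frame('top')
for n,a,b in [('center',(237,208),(448,288)),('handle',(235,192),(452,282)),('seat/foot',(239.5,226),(438.5,289.5))]:
    print(n,tri([ray(fs,a),ray(ft,b)]))
for j in ['jaw_left','jaw_right']:
  for d in r.outline_of(j,'top'):
    print(j,d['at'],d['score'],cv2.minAreaRect(np.argwhere(d['mask'])[:,::-1].astype(np.float32)), d['mask'].sum())
# jaw tops/stop corners from crop c2 (x/3+340,y/3+200)
for n,c,z in [('holeL',(239,239),67),('holeR',(387,285),67),('stopL t',(188,176),53),('stopL b',(160,280),53),('stopR t',(448,254),53),('stopR b',(420,360),53),
  ('boardTR',(684,178),15),('boardBR',(594,570),15)]:
    print(n,np.round(atz(ft,(c[0]/3+340-.33,c[1]/3+200-.33),z),1))
print('htop',np.round(atz(ft,(344/3+340,233/3+200),147),1))
for n,uv in [('bTL',(347,194)),('bTR',(567,259)),('bBL',(306,325)),('bBR',(536,396))]: print(n,np.round(atz(ft,uv,15),1))
E
```

```text
center (array([ 511.65685243, -120.95748659,   80.54761649]), [1.5, 1.5])
handle (array([ 514.7365424 , -118.47799547,  121.98369874]), [1.5, 1.5])
seat/foot (array([ 515.05863858, -116.36588712,   39.14086988]), [0.0, 0.0])
jaw_left [419.9, 281.6] 0.72 ((421.7059326171875, 282.1764831542969), (32.01470184326172, 31.044557571411133), 14.03624439239502) 927
jaw_left [448.7, 285.1] 0.39 ((448.800048828125, 286.6000061035156), (22.135942459106445, 31.622774124145508), 18.434947967529297) 520
jaw_right [467.0, 296.7] 0.9 ((462.8500061035156, 294.95001220703125), (31.939001083374023, 30.990318298339844), 18.434947967529297) 741
holeL [526.1 -83.9  67. ]
holeR [ 504.7 -154.5   67. ]
stopL t [559.1 -61.4  53. ]
stopL b [507.3 -47.1  53. ]
stopR t [ 521.9 -188.    53. ]
stopR b [ 470.1 -172.4   53. ]
boardTR [ 567.8 -320.6   15. ]
boardBR [ 371.  -263.4   15. ]
htop [ 517.8 -118.4  147. ]
bTL [668.3  20.4  15. ]
bTR [ 567.8 -319.6   15. ]
bBL [461.3  81.3  15. ]
bBR [ 361.9 -260.5   15. ]
```

The measurements agree. The seat is at about (515.3, -118), the axis comes out at z≈39 mm against 37 expected, and the handle at z≈122 against 120. Fixture yaw is about -0.288 rad. I'll pinch across seat x so the plug can pivot between the pads, which makes tool x equal to seat +y. First I move above it.

drive_tool(moves=[[0,[4.8,-3.6,0],-6],[0,[9.6,-7.2,0],-12],[0,[14.5,-10.8,0],-18],[0,[19.3,-14.4,0],-24],[0,[24.2,-18,0],-30],[0,[29,-21.6,0],-36],[0,[33.8,-25.2,0],-42],[0,[38.7,-28.8,0],-48],[0,[43.5,-32.4,0],-51.7],[0,[43.5,-32.4,0],-51.7],[0,[43.5,-32.4,0],-51.7]], grip_force=50)

```text
clock: 2.68
eef_pos: [515.3, -118.3, 231.2]
tcp_rot: [-3.141, 0.0, 1.283]
contact_force: [-0.2, -0.9, 0.5]
opening: 0.998
```

drive_tool(moves=[[0,[0,0,3],0],[0,[0,0,6],0],[0,[0,0,8],0],[0,[0,0,8],0]])

```text
clock: 3.18
eef_pos: [513.5, -119.5, 150.0]
tcp_rot: [-3.138, 0.001, 1.28]
contact_force: [-0.6, -0.9, 0.4]
opening: 1.0
```

```bash
python3 - <<'E'
from h import *
fs=r.grab_frame('scene');ft=r.grab_frame('top')
a=fs['color'][110:270,150:330];b=ft['color'][200:360,350:530]
im=np.hstack([cv2.resize(x,(400,356),interpolation=3) for x in (a,b)])
cv2.imwrite('pics/d1.png',im[:,:,::-1])
E
```

```text
(no output)
```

View pics/d1.png

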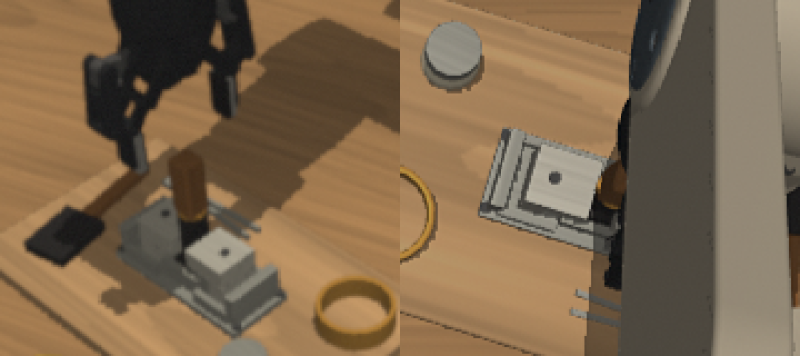

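The scene crop shows the fingers straddling the handle, with tips near crop (133,165) and (225,105) and the handle top at (187,158). I'll check the offset by projection.

```bash
python3 - <<'E'
from h import *
fs=r.grab_frame('scene');s=r.sense();print(s['eef_pos'],s['tcp_rot'])
def c(p): return np.round((proj(fs,p)-[150,110])*400/180)
e=np.array(s['eef_pos']);y=np.array([np.cos(-.288),np.sin(-.288),0])
print('expected tips',c(e+[0,0,13]+y*46),c(e+[0,0,13]-y*46),'htop',c([515.3,-118,147]), 'hbot',c([515.3,-118,93]))
im=cv2.resize(fs['color'][110:270,150:330],(800,711),interpolation=3)[:600]
cv2.imwrite('pics/d2.png',im[:,:,::-1])
E
```

```text
[ 515.56846042 -119.21836931  152.11722948] [3.14080442e+00 4.79031768e-04 1.28154567e+00]
expected tips [135. 167.] [223. 113.] htop [184. 158.] hbot [191. 210.]
```

View pics/d2.png

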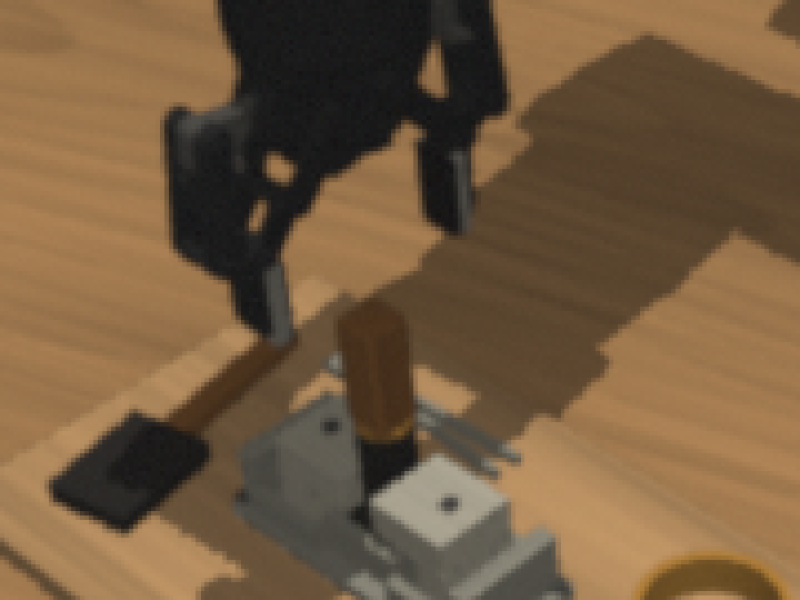

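Tips match the prediction within 1–2 px. I'll descend to z≈102 and close.

drive_tool(moves=[[0.2,[0,0.0,2],0],[0.4,[0,0.0,4],0],[0.5,[0,0.0,5],0],[0.5,[0,0.0,5],0],[1,[0,0.0,5],0],[1,[0,0.0,5],0],[1,[0,0.0,5],0],[1,[0,0.0,5],0]], grip_force=50)

```text
clock: 4.32
eef_pos: [516.2, -119.4, 102.9]
tcp_rot: [3.139, 0.0, 1.282]
contact_force: [0.4, 0.5, 7.0]
opening: 0.253
```

```bash
python3 - <<'E'
from h import *
fs=r.grab_frame('scene');s=r.sense();print({k:np.round(s[k],2) for k in('clock','eef_pos','tcp_rot','contact_force','wrist_torque','opening')})
im=cv2.resize(fs['color'][110:270,150:330],(800,711),interpolation=3)[:600]
cv2.imwrite('pics/d3.png',im[:,:,::-1])
E
```

```text
{'clock': np.float64(4.38), 'eef_pos': array([ 516.19, -119.38,  102.88]), 'tcp_rot': array([3.14, 0.  , 1.28]), 'contact_force': array([-1.67, -0.94,  6.1 ]), 'wrist_torque': array([-0.  ,  0.17,  0.03]), 'opening': np.float64(0.25)}
```

View pics/d3.png

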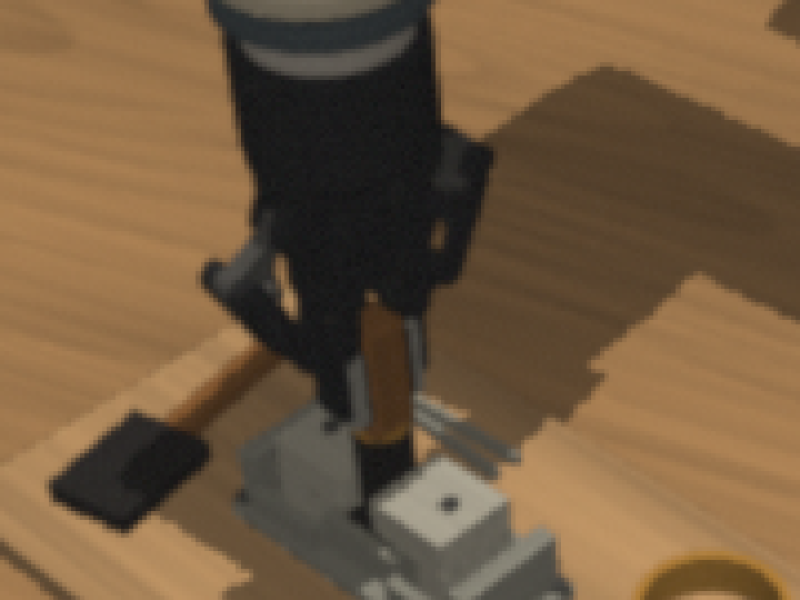

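Gripped: an opening of 0.25 is about 21.5 mm. Now I rock toward +y (tool +x) along the arc, with a radius of about 84 mm.

drive_tool(moves=[[1,[0.37,0,0.01],0],[1,[0.73,0,0.03],0],[1,[1.1,0,0.07],0],[1,[1.46,0,0.13],0],[1,[1.82,0,0.2],0],[1,[2.17,0,0.29],0],[1,[2.17,0,0.29],0]])

```text
clock: 5.25
eef_pos: [521.7, -100.2, 100.6]
tcp_rot: [3.14, 0.003, 1.283]
contact_force: [-6.3, -10.4, 9.5]
opening: 0.252
```

```bash
cat > look.py <<'E'
from h import *
import sys
fs=r.grab_frame('scene');s=r.sense();print({k:np.round(s[k],2) for k in('clock','eef_pos','tcp_rot','contact_force','wrist_torque','opening')})
cf=s['contact_force'];x=np.array([np.cos(s['tcp_rot'][2]),np.sin(s['tcp_rot'][2])]);print('force along tool x',cf[:2]@x)
im=cv2.resize(fs['color'][110:270,150:330],(800,711),interpolation=3)[:600]
cv2.imwrite('pics/%s.png'%sys.argv[1],im[:,:,::-1])
E
python3 look.py e1
```

```text
{'clock': np.float64(5.3), 'eef_pos': array([ 521.69, -100.19,  100.58]), 'tcp_rot': array([3.14, 0.  , 1.28]), 'contact_force': array([ -5.02, -10.27,   9.57]), 'wrist_torque': array([-1.98,  1.21, -0.02]), 'opening': np.float64(0.26)}
force along tool x -11.276030986051852
```

View pics/e1.png

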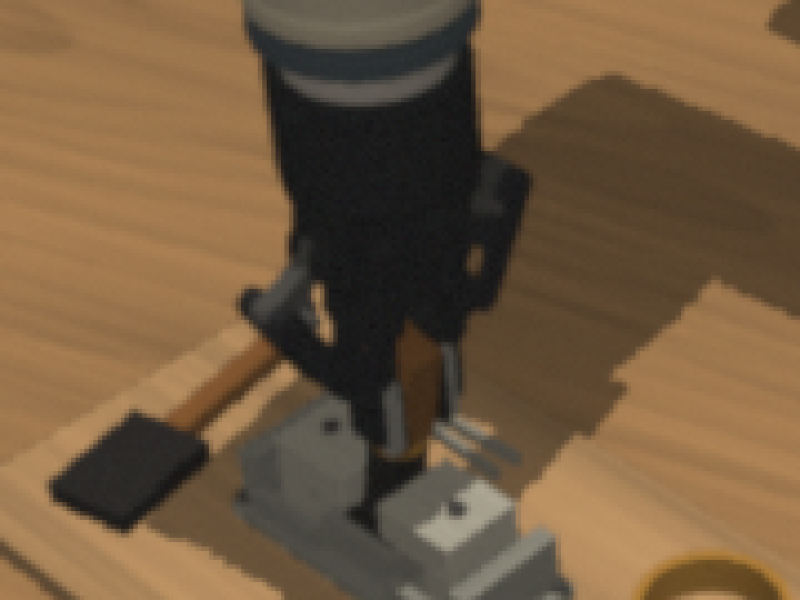

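The plug tilts about 14° and the left jaw slides at about 11 N. I'll continue to the stop.

drive_tool(moves=[[1,[0.4,0,0.08],0],[1,[0.7,0,0.18],0],[1,[0.95,0,0.26],0],[1,[1.1,0,0.33],0],[1,[1.1,0,0.33],0]])

```text
clock: 5.92
eef_pos: [524.2, -91.6, 98.0]
tcp_rot: [3.14, 0.007, 1.284]
contact_force: [-6.3, -13.1, 11.9]
opening: 0.248
```

```bash
python3 look.py e2
```

```text
{'clock': np.float64(5.98), 'eef_pos': array([524.2 , -91.57,  98.03]), 'tcp_rot': array([3.14, 0.01, 1.28]), 'contact_force': array([ -7.36, -12.96,  12.21]), 'wrist_torque': array([-2.35,  1.31, -0.08]), 'opening': np.float64(0.25)}
force along tool x -14.50951666311952
```

View pics/e2.png

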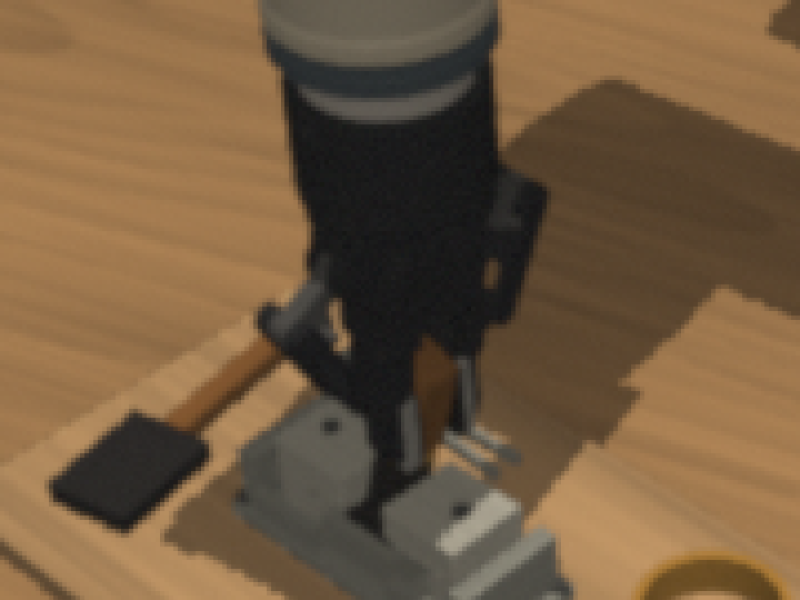

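About 20° now, and the force hasn't risen sharply yet. I'll push on a little.

drive_tool(moves=[[1,[0.3,0,0.1],0],[1,[0.5,0,0.17],0],[1,[0.5,0,0.17],0]])

```text
clock: 6.35
eef_pos: [525.0, -88.7, 97.0]
tcp_rot: [3.14, 0.01, 1.285]
contact_force: [-5.5, -13.2, 12.2]
opening: 0.249
```

```bash
python3 look.py e3
```

```text
{'clock': np.float64(6.4), 'eef_pos': array([525.02, -88.76,  97.07]), 'tcp_rot': array([3.14, 0.01, 1.29]), 'contact_force': array([ -6.89, -13.56,  11.44]), 'wrist_torque': array([-2.4 ,  1.25, -0.05]), 'opening': np.float64(0.26)}
force along tool x -14.946306476164665
```

drive_tool(moves=[[1,[0.3,0,0.11],0],[1,[0.55,0,0.2],0],[1,[0.55,0,0.2],0]])

```text
clock: 6.78
eef_pos: [525.9, -85.5, 95.7]
tcp_rot: [3.14, 0.014, 1.286]
contact_force: [-5.9, -14.0, 11.2]
opening: 0.251
```

```bash
python3 look.py e4
```

```text
{'clock': np.float64(6.82), 'eef_pos': array([525.93, -85.51,  95.73]), 'tcp_rot': array([3.14, 0.01, 1.29]), 'contact_force': array([ -6.15, -14.19,  10.52]), 'wrist_torque': array([-2.46,  1.2 , -0.12]), 'opening': np.float64(0.25)}
force along tool x -15.3430962754606
```

View pics/e4.png

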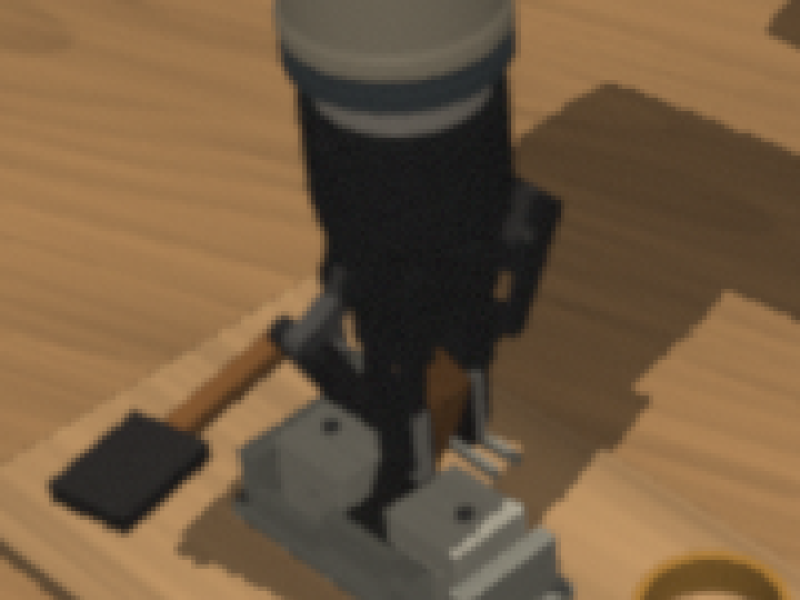

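```bash
cat > jaw.py <<'E'
from h import *
fs=r.grab_frame('scene');ft=r.grab_frame('top')
g0=cv2.imread('pics/scene0.png')[:,:,::-1];
f0=dict(fs);f0['color']=g0
u=np.array([-np.sin(-.288),np.cos(-.288)]) # seat y
c=np.array([515.3,-118])
def hole(f,guess):
    x,y=map(int,np.round(guess));g=cv2.cvtColor(f['color'],cv2.COLOR_RGB2GRAY).astype(float)
    w=g[y-3:y+4,x-3:x+4];h=np.median(w)-w;h[h<0.3*h.max()]=0
    Y,X=np.mgrid[y-3:y+4,x-3:x+4];return np.array([(X*h).sum(),(Y*h).sum()])/h.sum()
import sys
for n,uv in zip(['L','R'],[(float(a.split(',')[0])/4.444+150,float(a.split(',')[1])/4.444+110) for a in sys.argv[1:3]]):
    p=hole(fs,uv);w=atz(fs,p,67);print(n,p,w,'seat y',(w[:2]-c)@u)
for n,uv in [('L0',(449/4.444+150,504/4.444+110)),('R0',(331/4.444+150,426/4.444+110))]:
    p=hole(f0,uv);w=atz(fs,p,67);print(n,p,w,'seat y',(w[:2]-c)@u)
E
python3 jaw.py 465,514 331,426
```

```text
L [254.14905149 225.08401084] [526.06751617 -75.86080337  67.        ] seat y 43.461999155469925
R [224.06441718 205.41717791] [ 502.64692289 -154.63696749   67.        ] seat y -38.72195119612588
L0 [250.59969789 223.00151057] [523.95840834 -84.51253144  67.        ] seat y 34.567541555176305
R0 [223.93904209 205.47750363] [ 502.89731447 -154.76088031   67.        ] seat y -38.7696405139488
```

The left jaw has moved about 8.9 mm. I'll continue until the force clearly rises.

drive_tool(moves=[[1,[0.3,0,0.1],0],[1,[0.55,0,0.2],0],[1,[0.6,0,0.22],0],[1,[0.6,0,0.22],0]])

```text
clock: 7.42
eef_pos: [526.7, -82.7, 94.4]
tcp_rot: [3.141, 0.018, 1.288]
contact_force: [-8.2, -18.9, 13.9]
opening: 0.255
```

```bash
python3 look.py e5; python3 jaw.py 467,515 331,426|head -2
```

```text
{'clock': np.float64(7.48), 'eef_pos': array([526.71, -82.72,  94.4 ]), 'tcp_rot': array([3.14, 0.02, 1.29]), 'contact_force': array([ -8.59, -19.61,  14.28]), 'wrist_torque': array([-3.21,  1.53, -0.07]), 'opening': np.float64(0.25)}
force along tool x -21.228221328043773
L [254.3972973  225.37837838] [526.5607201  -75.06307187  67.        ] seat y 44.36696244522568
R [223.9726776  205.42622951] [ 502.74334591 -154.78136024   67.        ] seat y -38.83300944196835
```

drive_tool(moves=[[1,[0.4,0,0.12],0],[1,[0.65,0,0.2],0],[1,[0.65,0,0.2],0]])

```text
clock: 7.95
eef_pos: [527.2, -80.9, 93.6]
tcp_rot: [3.141, 0.025, 1.29]
contact_force: [-11.3, -29.5, 19.2]
opening: 0.249
```

```bash
python3 look.py e6; python3 jaw.py 467,515 331,426|head -2
```

```text
{'clock': np.float64(8.0), 'eef_pos': array([527.23, -80.89,  93.58]), 'tcp_rot': array([3.14, 0.03, 1.29]), 'contact_force': array([-11.4 , -29.16,  19.63]), 'wrist_torque': array([-4.6 ,  2.07, -0.25]), 'opening': np.float64(0.25)}
force along tool x -31.177751026266513
L [254.36814621 225.45430809] [526.76007335 -75.01161884  67.        ] seat y 44.47291965817491
R [224.22625698 205.27374302] [ 502.16131782 -154.57734125   67.        ] seat y -38.80270965029915
```

View pics/e6.png

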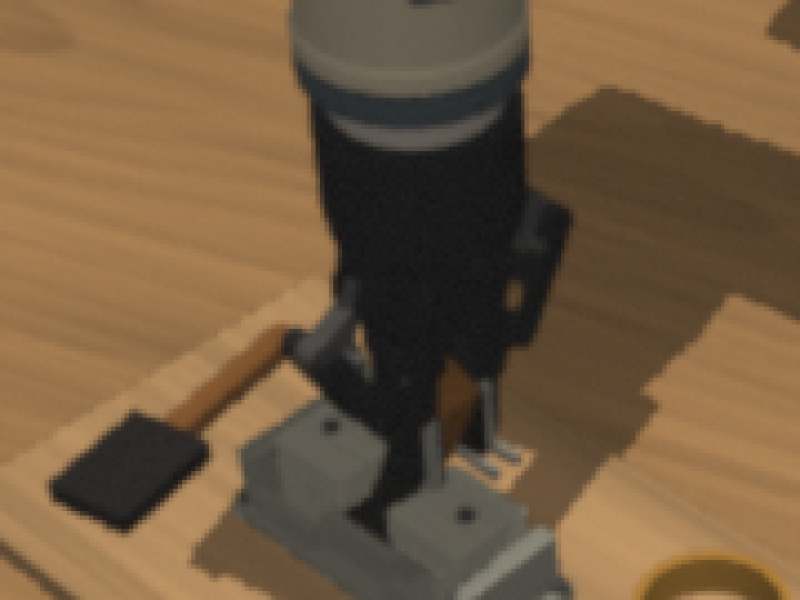

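At the stop: the jaw is still at about +9.9 mm while the force climbed to 31 N. TCP travel (40 mm) is more than an 18–20° tilt would give, so I'll check the tilt and any slip in the hand with an overlay.

```bash
cat > ov.py <<'E'
from h import *
import sys
fs=r.grab_frame('scene')
u=np.array([-np.sin(-.288),np.cos(-.288),0]);x=np.array([np.cos(-.288),np.sin(-.288),0]);z=np.array([0,0,1.])
c=np.array([515.3,-118,37.])
K=6
x0,y0=[int(a) for a in sys.argv[2:4]]
im=cv2.resize(fs['color'][y0:y0+90,x0:x0+130],None,fx=K,fy=K,interpolation=3)[:,:,::-1].copy()
ims=[im]
for th,col in zip(sys.argv[4:],[(0,255,0),(0,0,255),(255,0,0)]):
    a,lift,dy=[float(v) for v in th.split(',')];t=np.radians(a)
    R=lambda p: c+u*dy+z*lift+x*p[0]+(u*np.cos(t)-z*np.sin(t))*p[1]+(u*np.sin(t)+z*np.cos(t))*p[2]
    P={}
    for i in(-11,11):
        for j in(-11,11):
            for k in(56,110): P[i,j,k]=(proj(fs,R((i,j,k)))-[x0,y0]+.5)*K
    for p in P:
        for q in P:
            if p<q and sum(a!=b for a,b in zip(p,q))==1: cv2.line(im,tuple(int(v) for v in P[p]),tuple(int(v) for v in P[q]),col,1)
cv2.imwrite('pics/%s.png'%sys.argv[1],im)
E
python3 ov.py o1 190 150 18.5,0,0 25,0,0
```

```text
(no output)
```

View pics/o1.png

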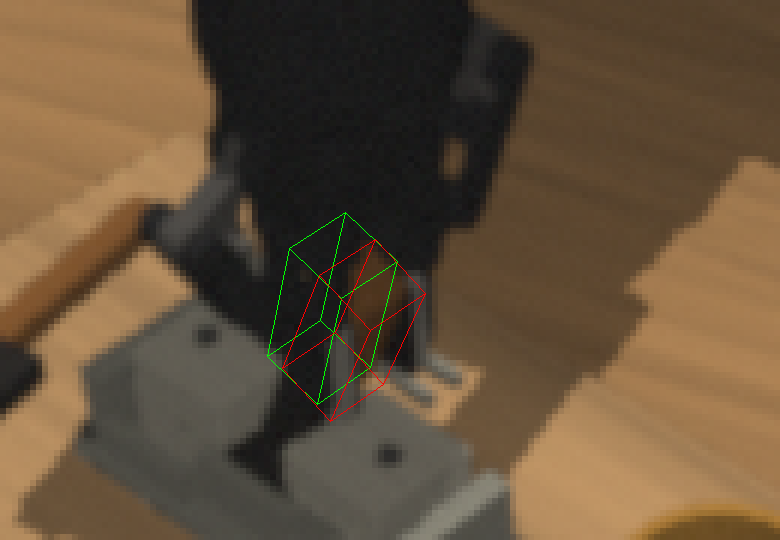

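By the overlay the plug is at about 20°, and the handle has crept back roughly 8–10 mm in the pads. I'll raise the grip and swing back toward upright.

drive_tool(moves=[[1,[-0.1,0,0],0],[1,[-0.3,0,-0.1],0],[1,[-0.65,0,-0.3],0],[1,[-1.0,0,-0.45],0],[1,[-1.38,0,-0.6],0],[1,[-1.75,0,-0.72],0],[1,[-2.1,0,-0.82],0],[1,[-2.45,0,-0.88],0],[1,[-2.83,0,-0.91],0],[1,[-2.83,0,-0.91],0]], grip_force=100)

```text
clock: 9.4
eef_pos: [519.3, -106.7, 102.7]
tcp_rot: [-3.141, 0.024, 1.29]
contact_force: [1.9, 7.1, -6.2]
opening: 0.246
```

```bash
python3 look.py e7; python3 ov.py o2 190 150 0,0,0; python3 jaw.py 467,515 331,426|head -2
```

```text
{'clock': np.float64(9.45), 'eef_pos': array([ 519.27, -106.67,  102.66]), 'tcp_rot': array([-3.14,  0.02,  1.29]), 'contact_force': array([ 2.06,  7.6 , -5.41]), 'wrist_torque': array([ 1.63, -0.57,  0.01]), 'opening': np.float64(0.24)}
force along tool x 7.871169123272347
L [254.40532959 225.47124825] [526.77067991 -74.92786788  67.        ] seat y 44.55623386829305
R [224.77749361 204.93094629] [ 500.86678542 -154.15073741   67.        ] seat y -38.7613686961263
```

View pics/o2.png

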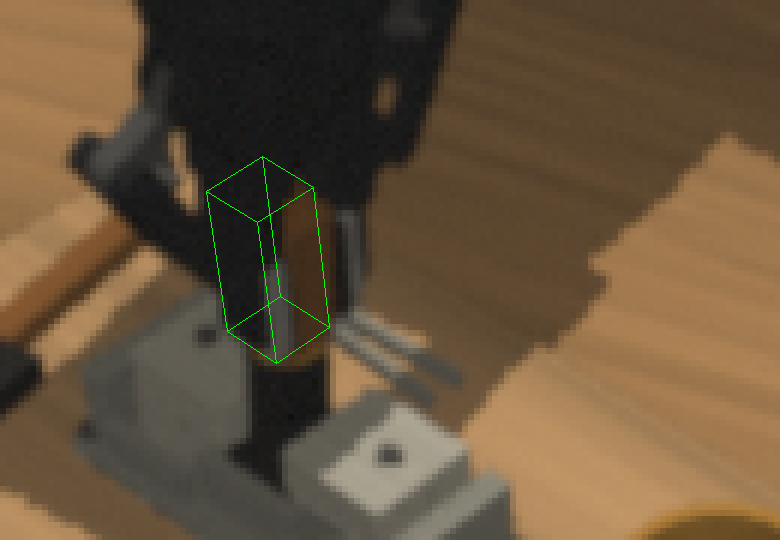

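The plug leans about +4°, offset about 5 mm in the pads, and the left jaw stayed out. Now I rock to the right side with the firmer grip.

drive_tool(moves=[[1,[-0.4,0,-0.04],0],[1,[-0.8,0,-0.07],0],[1,[-1.2,0,-0.08],0],[1,[-1.6,0,-0.08],0],[1,[-1.95,0,-0.06],0],[1,[-2.3,0,-0.02],0],[1,[-2.65,0,0.04],0],[1,[-3.0,0,0.1],0],[1,[-3.3,0,0.18],0],[1,[-3.3,0,0.18],0]], grip_force=110)

```text
clock: 10.85
eef_pos: [511.3, -136.1, 102.5]
tcp_rot: [3.141, 0.02, 1.289]
contact_force: [1.4, 16.4, 11.8]
opening: 0.244
```

```bash
python3 look.py e8; python3 ov.py o3 180 140 -14,0,0; python3 jaw.py 467,515 320,418
```

```text
{'clock': np.float64(10.9), 'eef_pos': array([ 511.26, -136.1 ,  102.49]), 'tcp_rot': array([3.14, 0.02, 1.29]), 'contact_force': array([ 2.28, 15.95, 12.22]), 'wrist_torque': array([ 3.31, -0.34,  0.  ]), 'opening': np.float64(0.24)}
force along tool x 15.956306146996646
L [254.40449438 225.48174157] [526.79574914 -74.91547746  67.        ] seat y 44.57523452383009
R [223.49809886 204.62357414] [ 501.13803422 -156.83228806   67.        ] seat y -41.255432435706766
L0 [250.59969789 223.00151057] [523.95840834 -84.51253144  67.        ] seat y 34.567541555176305
R0 [223.93904209 205.47750363] [ 502.89731447 -154.76088031   67.        ] seat y -38.7696405139488
```

View pics/o3.png

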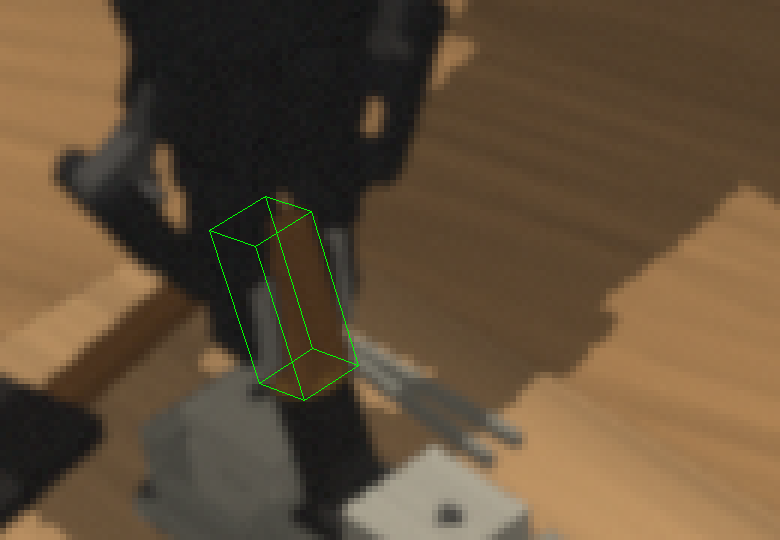

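drive_tool(moves=[[1,[-0.4,0,0.1],0],[1,[-0.75,0,0.2],0],[1,[-1.1,0,0.32],0],[1,[-1.35,0,0.4],0],[1,[-1.35,0,0.4],0]])

```text
clock: 11.68
eef_pos: [508.3, -147.1, 100.0]
tcp_rot: [3.141, 0.017, 1.288]
contact_force: [-1.6, 15.7, 18.2]
opening: 0.243
```

```bash
python3 look.py e9; python3 ov.py o4 180 140 -18.5,0,0
```

```text
{'clock': np.float64(11.72), 'eef_pos': array([ 508.33, -147.07,  100.03]), 'tcp_rot': array([3.14, 0.02, 1.29]), 'contact_force': array([-0.81, 14.49, 17.99]), 'wrist_torque': array([3.12, 0.38, 0.01]), 'opening': np.float64(0.25)}
force along tool x 13.690982788423629
```

View pics/o4.png

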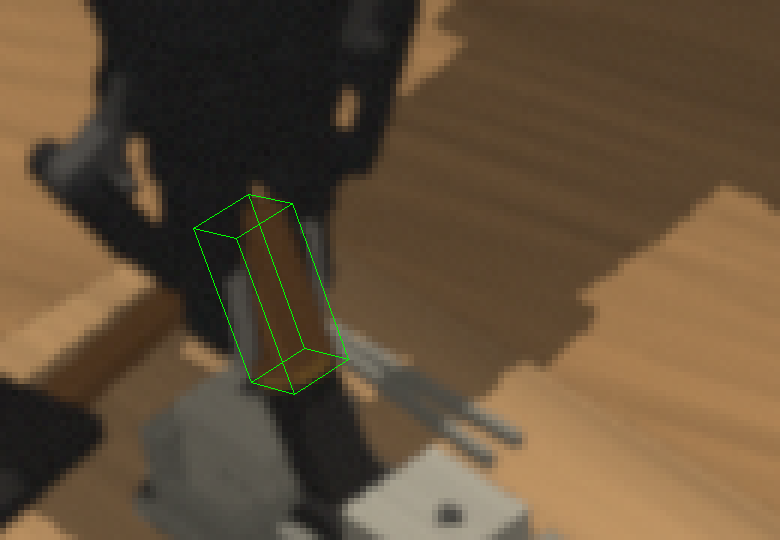

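drive_tool(moves=[[1,[-0.35,0,0.05],0],[1,[-0.6,0,0.1],0],[1,[-0.75,0,0.14],0],[1,[-0.75,0,0.14],0]])

```text
clock: 12.28
eef_pos: [506.7, -151.8, 99.3]
tcp_rot: [3.141, 0.013, 1.287]
contact_force: [2.7, 16.4, 10.8]
opening: 0.242
```

```bash
python3 look.py e10; python3 ov.py o5 180 140 -20,0,0
```

```text
{'clock': np.float64(12.32), 'eef_pos': array([ 506.73, -151.83,   99.28]), 'tcp_rot': array([3.14, 0.01, 1.29]), 'contact_force': array([ 1.29, 15.13, 10.38]), 'wrist_torque': array([ 3.33, -0.14,  0.03]), 'opening': np.float64(0.24)}
force along tool x 14.883101951975025
```

View pics/o5.png

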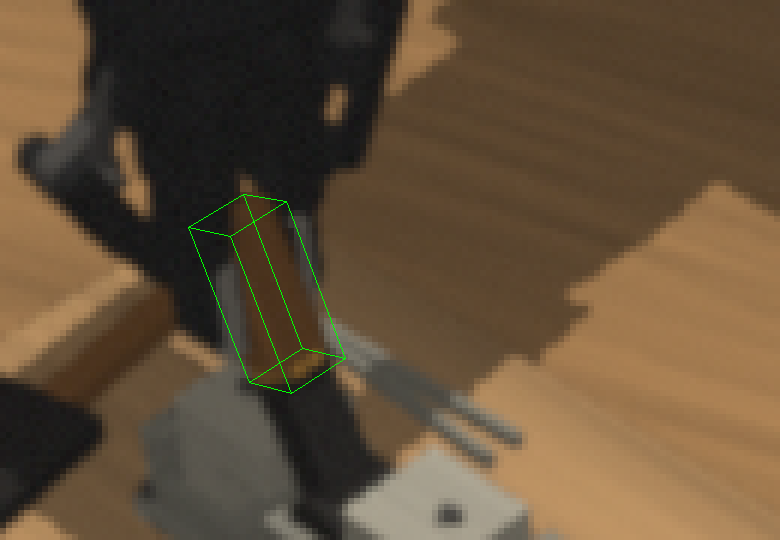

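drive_tool(moves=[[1,[-0.35,0,0.1],0],[1,[-0.6,0,0.18],0],[1,[-0.7,0,0.2],0],[1,[-0.7,0,0.2],0]])

```text
clock: 12.88
eef_pos: [505.6, -155.9, 98.2]
tcp_rot: [3.141, 0.009, 1.286]
contact_force: [1.3, 17.6, 13.8]
opening: 0.24
```

```bash
python3 look.py e11
```

```text
{'clock': np.float64(12.92), 'eef_pos': array([ 505.61, -155.87,   98.18]), 'tcp_rot': array([3.14, 0.01, 1.29]), 'contact_force': array([ 0.95, 17.89, 14.08]), 'wrist_torque': array([ 3.84, -0.2 ,  0.06]), 'opening': np.float64(0.24)}
force along tool x 17.44324855384247
```

View pics/e11.png

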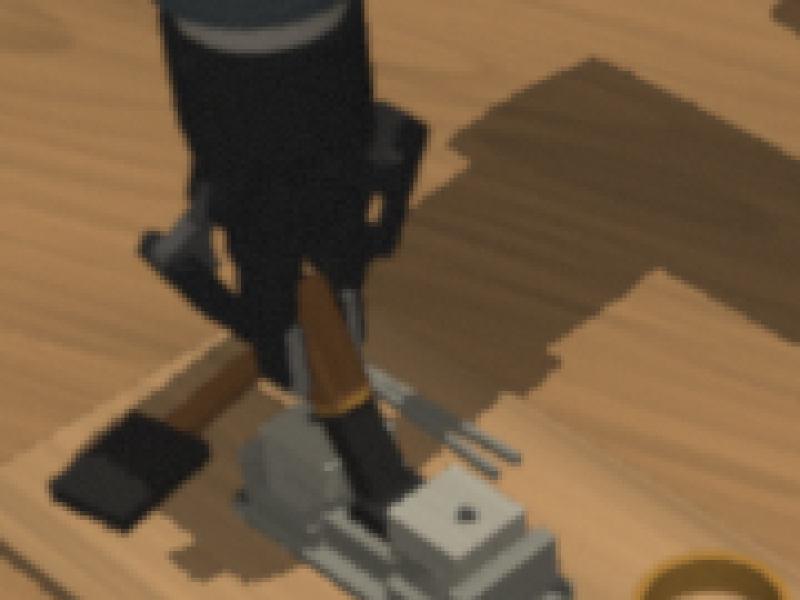

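The force is starting to rise. I'll push more to confirm the stop.

drive_tool(moves=[[1,[-0.4,0,0.1],0],[1,[-0.7,0,0.18],0],[1,[-0.75,0,0.2],0],[1,[-0.75,0,0.2],0]], grip_force=120)

```text
clock: 13.42
eef_pos: [504.6, -159.0, 97.1]
tcp_rot: [3.141, 0.003, 1.285]
contact_force: [2.8, 28.0, 14.5]
opening: 0.24
```

```bash
python3 look.py e12; python3 ov.py o6 180 140 -20,0,0
```

```text
{'clock': np.float64(13.48), 'eef_pos': array([ 504.67, -158.97,   97.15]), 'tcp_rot': array([3.14, 0.  , 1.28]), 'contact_force': array([ 2.27, 26.93, 14.65]), 'wrist_torque': array([ 5.33, -0.56,  0.14]), 'opening': np.float64(0.25)}
force along tool x 26.479051108043677
```

View pics/o6.png

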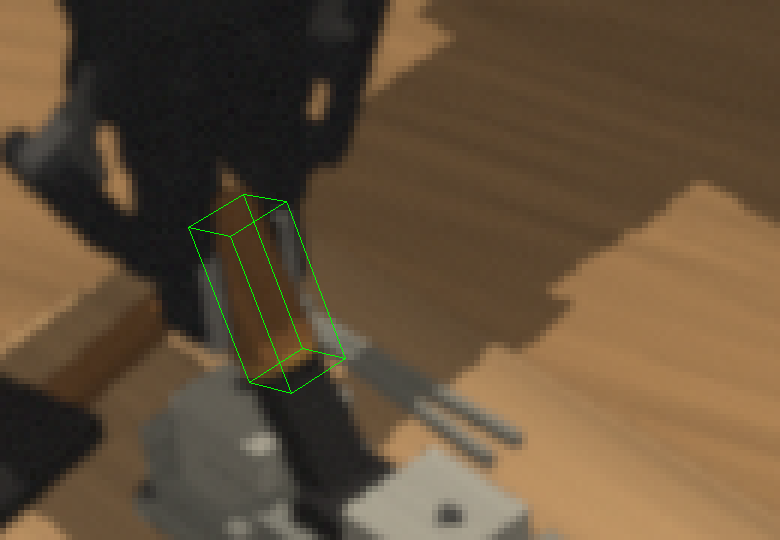

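drive_tool(moves=[[1,[-0.4,0,0.08],0],[1,[-0.7,0,0.12],0],[1,[-0.7,0,0.12],0]])

```text
clock: 13.9
eef_pos: [503.7, -161.5, 96.4]
tcp_rot: [-3.141, -0.003, 1.283]
contact_force: [6.4, 28.6, 10.0]
opening: 0.242
```

```bash
python3 look.py e13; python3 - <<'E'
from h import *
ft=r.grab_frame('top');im=cv2.resize(ft['color'][230:350,370:530],(800,600),interpolation=3)
cv2.imwrite('pics/t13.png',im[:,:,::-1])
E
```

```text
{'clock': np.float64(13.95), 'eef_pos': array([ 503.75, -161.5 ,   96.36]), 'tcp_rot': array([-3.14, -0.  ,  1.28]), 'contact_force': array([ 6.36, 26.85,  8.25]), 'wrist_torque': array([ 4.93, -0.85,  0.14]), 'opening': np.float64(0.24)}
force along tool x 27.551102335320746
```

View pics/t13.png

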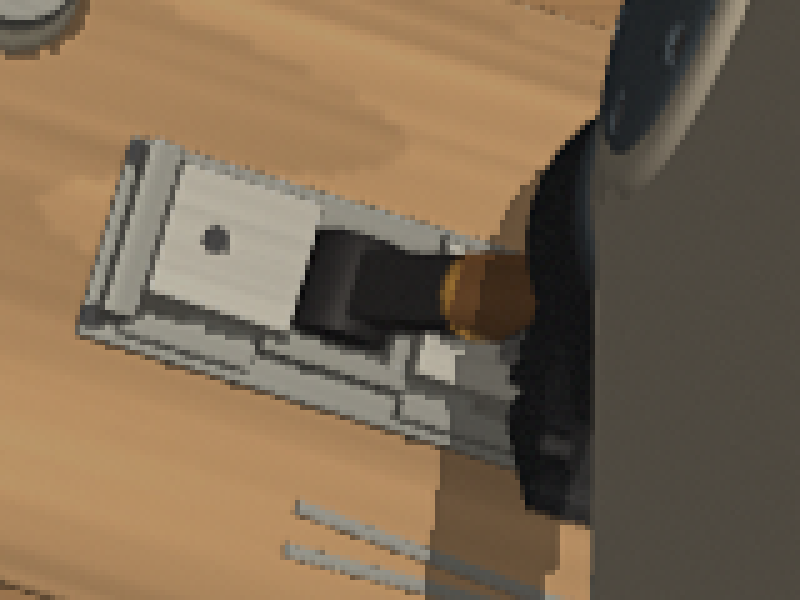

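```bash
python3 - <<'E'
from h import *
ft=r.grab_frame('top')
u=np.array([-np.sin(-.288),np.cos(-.288)]);c=np.array([515.3,-118])
for p in [(321,204),(300,328),(424,340),(415,376),(449,238)]:
    w=atz(ft,(p[0]/5+370-.4,p[1]/5+230-.4),67)
    d=w[:2]-c; print(p,np.round(w,1),'seat y',round(d@u,1),'seat x',round(d@[u[1],-u[0]],1))
E
```

```text
(321, 204) [ 539.4 -105.2   67. ] seat y 19.2 seat x 19.5
(300, 328) [503.2 -98.3  67. ] seat y 15.5 seat x -17.2
(424, 340) [ 500.2 -133.9   67. ] seat y -19.5 seat x -10.0
(415, 376) [ 489.8 -131.    67. ] seat y -19.7 seat x -20.7
(449, 238) [ 529.9 -141.9   67. ] seat y -18.8 seat x 20.8
```

Both lips read about ±18.5 mm from the seat, so both jaws are at their stops. The force has plateaued at 27 N because the handle is slipping slightly. I'll swing back upright.

drive_tool(moves=[[1,[0.3,0,-0.12],0],[1,[0.7,0,-0.29],0],[1,[1.1,0,-0.46],0],[1,[1.5,0,-0.6],0],[1,[1.97,0,-0.75],0],[1,[2.35,0,-0.85],0],[1,[2.73,0,-0.92],0],[1,[3.1,0,-0.95],0],[1,[3.5,0,-0.96],0],[1,[3.7,0,-0.96],0],[1,[3.7,0,-0.96],0]])

```text
clock: 15.42
eef_pos: [513.6, -127.7, 106.5]
tcp_rot: [-3.141, 0.0, 1.286]
contact_force: [-5.7, -9.4, 7.3]
opening: 0.24
```

```bash
python3 look.py e14; python3 ov.py o7 180 140 0,0,0; python3 jaw.py 467,515 306,404|head -2
```

```text
{'clock': np.float64(15.48), 'eef_pos': array([ 513.64, -127.73,  106.47]), 'tcp_rot': array([-3.14,  0.  ,  1.29]), 'contact_force': array([-5.52, -9.41,  8.39]), 'wrist_torque': array([-2.06,  1.19,  0.03]), 'opening': np.float64(0.24)}
force along tool x -10.579897128809217
L [254.45672437 225.52729694] [526.86128283 -74.76929717  67.        ] seat y 44.73400808265218
R [221.11376147 200.93761468] [ 493.86412534 -166.69552569   67.        ] seat y -52.77848733151844
```

View pics/o7.png

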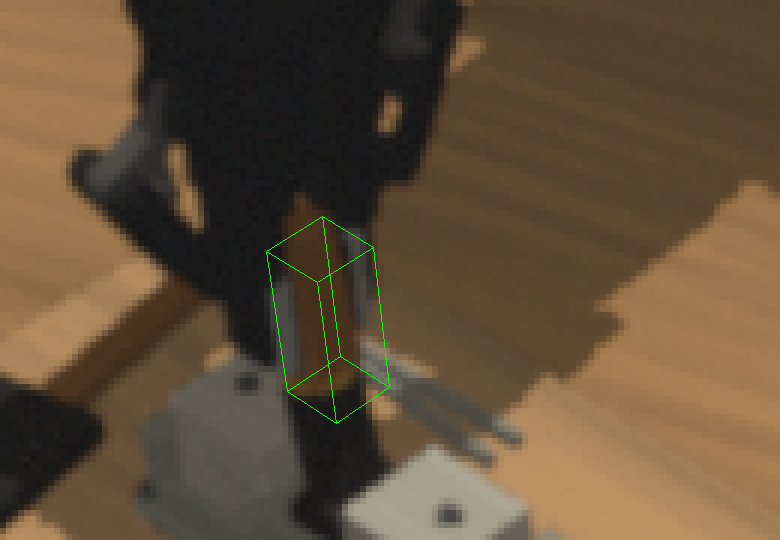

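```bash
python3 jaw.py 467,515 316,416|head -2; python3 - <<'E'
from h import *
fs=r.grab_frame('scene');ft=r.grab_frame('top')
a=cv2.resize(fs['color'][165:230,215:270],(507,600),interpolation=3);b=cv2.resize(ft['color'][250:330,400:439],(292,600),interpolation=3)
cv2.imwrite('pics/z7.png',np.hstack([a,b])[:,:,::-1])
E
python3 ov.py o8 180 140 -6,0,0 -3,0,-4
```

```text
L [254.45549738 225.52356021] [526.8535384  -74.77622957  67.        ] seat y 44.7251615120904
R [221.01322751 203.11640212] [ 499.4013786  -163.46442492   67.        ] seat y -48.10768847188238
```

View pics/z7.png

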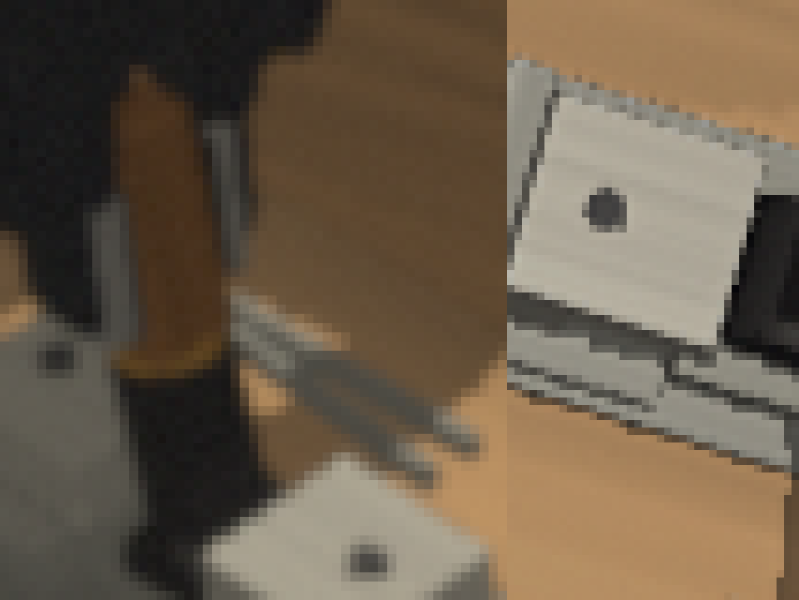

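View pics/o8.png

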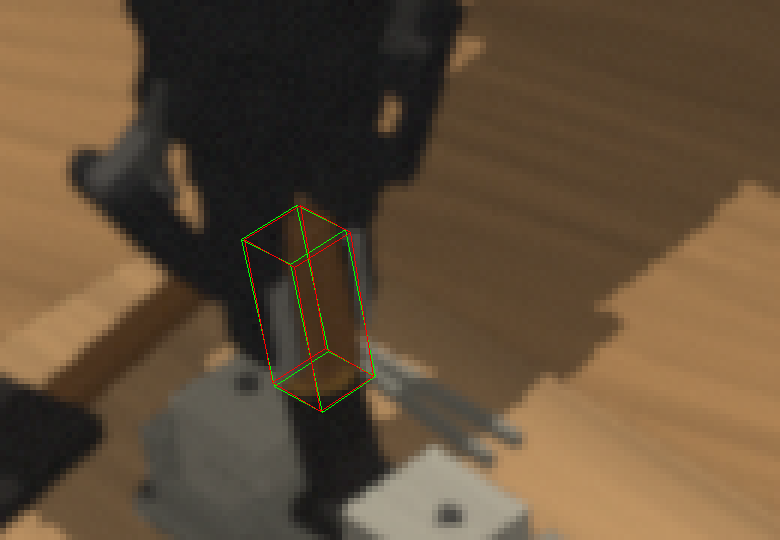

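Right jaw hole is out 9.3 mm and left 10 mm, so both are at their stops. The plug still leans a few degrees right. I'll nudge it back over the seat.

drive_tool(moves=[[1,[0.3,0,0],0],[1,[0.6,0,0],0],[1,[0.8,0,0],0],[1,[0.8,0,0],0]])

```text
clock: 16.38
eef_pos: [515.4, -121.8, 106.7]
tcp_rot: [-3.141, 0.004, 1.288]
contact_force: [-4.2, -9.7, 6.0]
opening: 0.244
```

```bash
python3 look.py e15; python3 ov.py o9 180 140 0,0,0 0,3,0;python3 jaw.py 467,515 316,416|head -2; python3 - <<'E'
from h import *
fs=r.grab_frame('scene')
a=cv2.resize(fs['color'][165:230,215:270],(507,600),interpolation=3)
cv2.imwrite('pics/z9.png',a[:,:,::-1])
E
```

```text
{'clock': np.float64(16.42), 'eef_pos': array([ 515.37, -121.79,  106.71]), 'tcp_rot': array([-3.14,  0.  ,  1.29]), 'contact_force': array([ -3.62, -10.48,   6.22]), 'wrist_torque': array([-2.2 ,  1.01, -0.04]), 'opening': np.float64(0.25)}
force along tool x -11.07381005367297
L [254.41184767 225.47954866] [526.78494609 -74.90619083  67.        ] seat y 44.58107022203125
R [221.04736842 203.09736842] [ 499.32625134 -163.43486401   67.        ] seat y -48.100683847663106
```

View pics/o9.png

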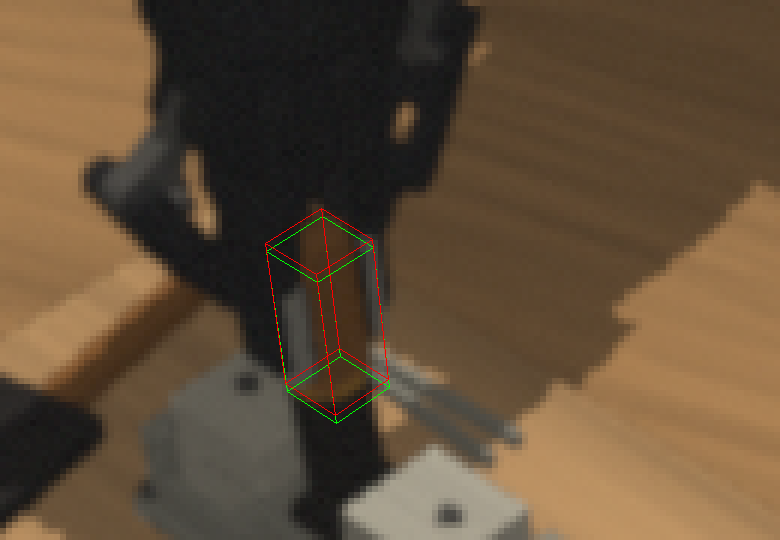

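View pics/z9.png

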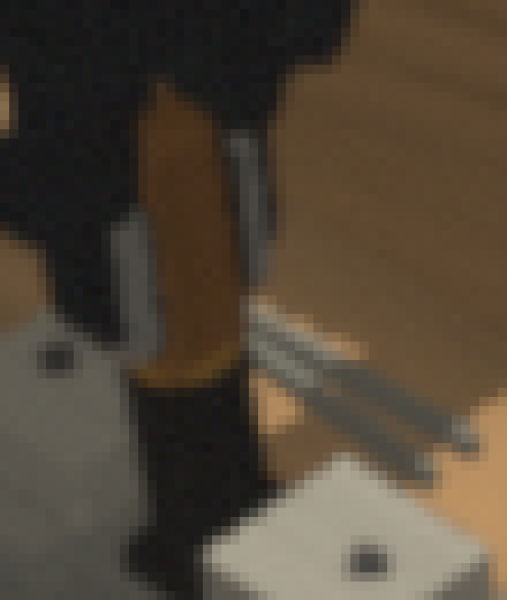

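Nearly upright and centred. Lifting straight, gently at first while watching the force.

drive_tool(moves=[[1,[0.1,0,-0.4],0],[1,[0.1,0,-0.8],0],[1,[0.1,0,-1.2],0],[1,[0.1,0,-1.6],0],[1,[0.1,0,-1.6],0]])

```text
clock: 17.25
eef_pos: [516.0, -120.7, 123.1]
tcp_rot: [3.141, 0.003, 1.288]
contact_force: [-0.2, 0.0, -1.6]
opening: 0.242
```

```bash
python3 look.py e16; python3 ov.py o10 180 140 0,16,0;python3 jaw.py 467,515 316,416|head -2
```

```text
{'clock': np.float64(17.3), 'eef_pos': array([ 515.79, -120.71,  122.88]), 'tcp_rot': array([-3.14,  0.  ,  1.29]), 'contact_force': array([-0.32, -0.14, -1.  ]), 'wrist_torque': array([ 0.02, -0.  , -0.02]), 'opening': np.float64(0.24)}
force along tool x -0.22925344927275934
L [254.45454545 225.52540107] [526.85855985 -74.77538891  67.        ] seat y 44.72739381490239
R [220.71390374 203.36096257] [ 500.25323494 -163.60261169   67.        ] seat y -47.998226708027104
```

View pics/o10.png

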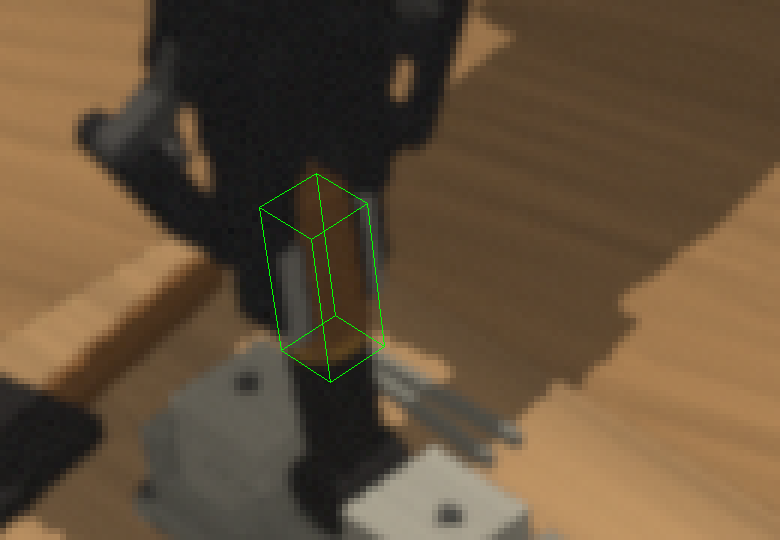

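Free: the only load on the tool is the plug's weight. I'll lift to about 70 mm total.

drive_tool(moves=[[1,[0,0,-0.8],0],[1,[0,0,-1.8],0],[1,[0,0,-2.8],0],[1,[0,0,-3.8],0],[1,[0,0,-4.7],0],[1,[0,0,-5.3],0],[1,[0,0,-5.3],0],[1,[0,0,-5.3],0],[1,[0,0,-5.3],0]])

```text
clock: 18.58
eef_pos: [515.4, -120.5, 175.2]
tcp_rot: [-3.14, 0.003, 1.288]
contact_force: [-0.1, -0.1, -1.5]
opening: 0.245
```

```bash
python3 look.py e17; python3 ov.py o11 175 120 0,69,0 0,72,-3;python3 jaw.py 467,515 316,416|head -2
```

```text
{'clock': np.float64(18.62), 'eef_pos': array([ 515.44, -120.5 ,  175.22]), 'tcp_rot': array([-3.14,  0.  ,  1.29]), 'contact_force': array([ 0.01,  0.8 , -1.52]), 'wrist_torque': array([-0.03, -0.04, -0.04]), 'opening': np.float64(0.24)}
force along tool x 0.7711519472762955
L [254.46184739 225.52476573] [526.85142231 -74.76414387  67.        ] seat y 44.73614840256838
R [220.7        203.35135135] [ 500.24057379 -163.64165552   67.        ] seat y -48.03925868501485
```

View pics/o11.png

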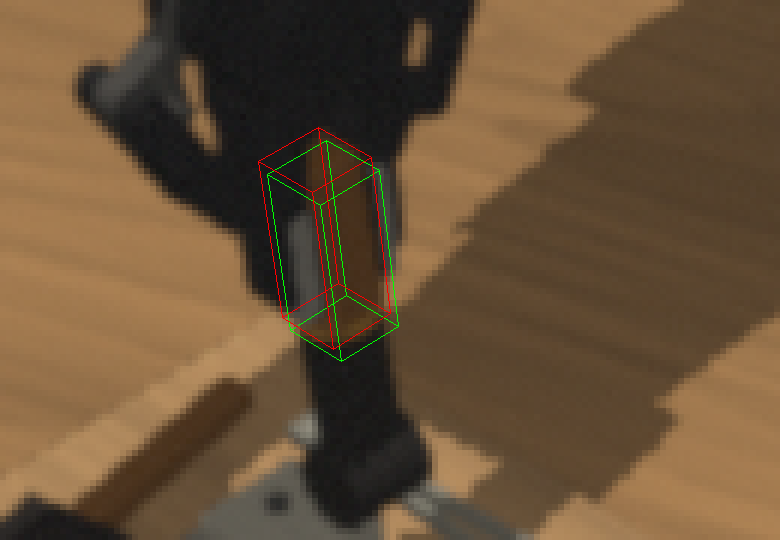

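The plug hangs upright at about 70 mm lift, matching the overlay, with its foot at crop (365,470) clear above the jaws. Handing in.

```bash
python3 - <<'E'
from h import *
f=r.grab_frame('scene')
for t in ['ring_center','jar_center','paddle_center','tweezers_center']: print(t,[(np.round(d['at']).tolist(),round(d['score'],2)) for d in r.spot_point(t,'scene')[:1]])
s=r.sense();print(s['clock'],np.abs(s['qvel']).max()); r.sign_off()
E
```

```text
ring_center [([311.0, 250.0], 0.76)]
jar_center [([262.0, 279.0], 0.96)]
paddle_center [([191.0, 203.0], 0.84)]
tweezers_center [([242.0, 202.0], 0.64)]
19.025 0.001576766144781526
the job is handed in; nothing more can be done
```

I freed the plug and handed the job in at 19.0 s of the 48 s allowed. It is held upright over its seat.

**What I did:** I gripped the wooden handle across x and rocked the plug to the left until the force reached 31 N with the jaw standing still. Then I rocked it right until the force reached 27 N, swung it upright and lifted it straight out by about 70 mm.

**Last checks:**
- **Jaws:** the hole marks had moved 10.2 mm (left) and 9.3 mm (right) from the start, and stayed there when the plug was lifted. In the top view before the lift, the gap between the lips was about 37 mm, which matches both jaws at their stops.
- **Plug:** upright to within a few degrees, with only about 1.5 N of pull on the tool, roughly its weight. Its foot is about 26 to 28 mm above the jaws' tops.
- **Other things on the board:** the network's spots for ring, jar, paddle and tweezers were within 1–4 pixels of the first reading. I put that down to network scatter, because the arm never came near them.

**Disagreements:**
- **Slip in the pads:** the handle crept by up to about 1 cm while rocking. The tool therefore travelled farther than the tilt alone needs, so I read tilt and jaw travel from the pictures.
- **Right stop:** the force there levelled off at 27 N from that slip and did not keep rising. I confirmed that stop by the jaw's measured position.

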